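# Close the record wallet: fold its flap over and tuck the tongue under the strap

### The job

Close the petrol-blue record wallet where it lies: with a fingertip fold its open flap over towards the front, so that the tongue comes down just short of the strap, then push the leaning spine upright so that the tongue slides beneath the strap and is fully home. Only touch and push, gently: do not lift the wallet or shove it away, and leave the other things on the desk alone.

Things in the scene. Friction and masses are not known exactly. Their poses are not given: they have to be found in the camera images.
- record_wallet: rigid petrol-blue plastic A5 record wallet full of forms, loose, about 0.85 kg; some 5 N slides it. Flat pocket 160 mm (own x) by 224 mm (y). Origin: centre of the underside. x points from the front to the spine, y along the spine, z up. Top face (front panel) at z = 32 mm from x = -80 to +18 mm (|y| > 38 mm: to +36); from there to the spine paper shows at z = 22 mm
- strap (a point): middle of the underside of the retaining strap, a dark bar fixed across the front panel, 8 mm above it; 104 mm between its feet (along y), 10 mm wide (wallet x = -9 to +1 mm), 3.5 mm thick, its top at z = 43.5 mm. The tongue goes in from the spine side; when home it looks out 3 mm on the front side
- spine (a joint): lean of the stiff spine strip (204 mm long, 32 mm tall, 3 mm thick, hinged to the wallet at x = +80, z = 3 mm): 0 = upright (its stop, tongue home), 0.7 rad = leaning back, away from the front (its other stop). Stiff crease (0.04 N m, 2 to 4 N at its top edge): stays where it is put
- flap (a joint): angle of the flap to the spine: 0 = square to it, pointing to the front; grows as it opens up and back; -0.75 to 1.5 rad. Angle above level = spine + flap: 0 lies level, 1.57 stands upright. Light crease (0.010 N m, flap 45 g): stays put near upright, falls by itself below about 1 rad above level. Spine leaning back, it lies down at flap = about -0.6
- flap_hinge (a point): middle of the flap's hinge, which is the top edge of the spine, 32 mm above the spine's own hinge. The flap is 3 mm thick, 200 mm wide for 58 mm from this hinge, then an 84 mm wide tongue out to 92 mm
- tongue_edge (a point): middle of the outer edge of the flap's tongue, 92 mm from the flap's hinge. Folded down with the spine leaning back it lies 8 mm short of the strap; with the spine upright it would come down on top of the strap instead and could not be tucked
- spine_face (a point): point on the outer face (away from the front) of the spine strip, half-way along it, 20 mm up the strip from its lower hinge: the place to push
- pen_yellow: yellow and blue pen, 149 x 12 x 10 mm, lying loose; origin at the underside
- card_wallet: small plain brown wallet, 151 x 108 x 14 mm, lying loose; origin at the underside
- lancet_box: small white carton with red bands, 90 x 60 x 45 mm, loose; origin at the underside
- tube_a: capped sample tube, purple cap, 100 x 17 mm, lying loose; origin at the underside
- tube_b: capped sample tube, purple cap, 100 x 17 mm, lying loose; origin at the underside
- tube_cup: clear ribbed tub with used sample tubes in it, 107 mm across, 118 mm high, standing loose; origin at the underside
- eraser: blue and white eraser, 42 x 20 x 11 mm, loose; origin at the underside

How it is judged:
On the way:
1. the flap is folded over and its tongue's edge is at the mouth of the strap, lower than the strap (z of tongue_edge in the frame of record_wallet below 0.04 m and x of tongue_edge in the frame of record_wallet between -0.004 and 0.016 m), for 0.02 s.
At the end, for the whole second after the job is handed in: The tongue's edge lies below the strap's underside and has passed at least 7.5 mm beneath the strap from its spine side (fully home is 13 mm), the spine stands upright within 0.17 rad, and the wallet lies flat and at rest within 5 cm of where it lay (z of tongue_edge in the frame of record_wallet below 0.04 m and x of tongue_edge in the frame of record_wallet below -0.0065 m and value of joint spine below 0.17 rad and angle between record_wallet's own z axis and vertical below 0.05 rad and distance of record_wallet from where it was at the start of the episode below 0.05 m and linear speed of record_wallet below 0.01 m/s); the robot touches nothing.
It fails at once if the wallet is lifted or tipped (height (world z) of record_wallet above 0.012 m or angle between record_wallet's own z axis and vertical above 0.1 rad).
It fails at once if the wallet is shoved more than 6 cm away (distance of record_wallet from where it was at the start of the episode above 0.06 m).
It fails at once if the wallet or its flap is pressed harder than 40 N (contact force between any of the fingers, the arm and record_wallet above 40 N).
It fails at once if another thing on the desk is disturbed (distance of any of pen_yellow, card_wallet, lancet_box, tube_a, tube_b, tube_cup, eraser from where it was at the start of the episode above 0.03 m).
It also fails if it takes over 51 s, if anything falls off the work surface, if the arm or the gripper's body presses on something with over 40 N, if the wrist force passes 120 N, or if a joint passes its speed limit or range.

### The arm

A 6-joint arm with a two-finger parallel gripper is mounted at the origin on a cart in front of the work surface, level with it; the furniture and walls round the work are solid. World frame = base frame: x ahead of the robot, y to its left, z up, the work surface at z = 0. Lengths are in m, angles in rad, forces in N, time in s.
With the tool pointing down it reaches from about 0.225 to 0.875 m from the base axis. Payload 3.4 kg.
Tool frame: the origin (TCP) lies midway between the tips of the shut fingers; the grasp point (between the pads) lies 19 mm behind it; z points along the fingers, x is the direction in which the jaws open and shut, and the axes are right-handed (so a half turn about z gives the same grasp; the last joint's range is limited). The gripper opens to 85 mm and grips with 20 to 120 N. Pads are 22 mm wide; open, the fingers measure 114 mm over their backs; the gripper's body (76 mm by 85 mm) begins 54 mm behind the grasp point. The pads swing forward as they close: fully open they stand 13 mm farther back than shut.
Start: joints at [1.166, 0.276, 1.505, -0, 1.361, -0.121], TCP at [0.161, 0.552, 0.231] pointing down, gripper open.
Joint ranges: [-2.89, 2.89], [-0.75, 2.08], [0.22, 2.7], [-1.18, 4.32], [0.11, 2.71], [-2.7, 2.7]. Speed limits (rad/s): [2.57, 2.57, 3.14, 3.14, 3.14, 3.14].

### API

Orientations are given as a 3x3 rotation matrix whose columns are the frame's x, y, z axes.
In Python, from bench import sensors, viewer, job gives the robot as it stands. The module is installed in compiled form; this text tells all that it offers.
- The arm moves only by the tool carry_out, never from a script. Its argument "steps" is a list of rows, each a list of 3 entries, a list of its own where there are three numbers: the shift along the tool's x, y, z in cm, then the turn about the tool's z in degrees, then the finger opening in cm, from 0 to 8.54. A call has 1 to 8 rows; each row shifts and turns the pose as measured when the row begins, along the tool's axes as they then stand; what a row does not reach is not made up. A row lasts 1/8 s, in which the tool goes at most 62.5 mm and 10.7 degrees, less where a joint would pass 70% of its speed; a pose out of reach is approached as far as the arm can. A call with a gripper value outside its range is refused whole. The fingers move at their own pace and stop on an object; "force" is the grip in N (left out, the last holds). Time passes only in rows, so rows that do not move let the fingers close. It gives the time, the measured TCP pose, the force and the opening at its end, in the units of the state.
- sensors.get_state(): the state, without advancing time (a new reading comes with each control period).
- viewer.get_image(name): name is "scene" or "top"; returns (picture, depth): 400x640x3 uint8, blue, green, red; 400x640 float32, m along the optical axis (not along the pixel's ray), 0 where there is no reading.
- viewer.camera_params(name): a dict with "fx", "fy", "cx", "cy" (pixels), "R" (3x3) and "t" (3): a world point X has camera coordinates R X + t. Camera axes: x right, y down, z forward; pixel columns grow to the right and rows downward; lengths in m; the calibration is good to about 2 mm. A picture is of the moment at which its call begins. camera_params takes no time and is no camera call.
- job.hand_in(): hands the job in, once; it reports no verdict.
The state is a dict: "time": time; "joint_positions": joint angles; "qd": joint speeds; "joint_efforts": joint torques, N m; "ee_pos": TCP position; "orientation": TCP orientation; "ft_force": force on the tool from outside, world axes, zero at the start; "wrist_torque": the same for the moment, N m; "grip_width": finger opening in m.
Only numpy, scipy, OpenCV 4.12 (cv2) and the standard library are available. Lean on these libraries where they do the work, as an engineer would, in place of code of your own. Each camera call takes 0.05 s, during which the arm holds its last target. There are 200 camera calls.

## Working session

There is one attempt and no reset: what is moved stays moved. The work goes in short steps, Python scripts to look and compute and a tool call to move; the robot and the scene stay as the last step left them, time stands still between calls to the robot, and variables do not carry over. Pictures are saved under pics/ and viewed, about 8 in all and at most 12, crops included, and the job is handed in when it is done.

Besides the shell and the picture viewer there is one more tool, called after "Emit:" by a JSON object that holds its "name" and its "arguments". carry_out: Moves the arm, as the interface text tells. Its arguments: {"type":"object","properties":{"steps":{"type":"array","items":{"type":"array"}},"force":{"type":"number"}},"required":["steps"]}

```bash
mkdir -p pics; python3 - <<'E'
from bench import sensors, viewer
import cv2,numpy as np
s=sensors.get_state()
for k,v in s.items(): print(k,np.round(v,3).tolist())
for n in("scene","top"):
    im,d=viewer.get_image(n); cv2.imwrite(f"pics/{n}0.png",im); np.save(f"{n}0.npy",d)
    p=viewer.camera_params(n); print(n,{k:np.round(v,3).tolist() for k,v in p.items()})
E
```

```text
time 0.0
joint_positions [1.166, 0.277, 1.506, 0.0, 1.361, -0.121]
qd [-0.002, -0.0, 0.001, 0.001, -0.001, 0.002]
joint_efforts [0.001, -41.678, -24.581, 0.0, 0.011, -0.0]
ee_pos [0.161, 0.551, 0.23]
orientation [[0.28, 0.96, -0.001], [0.96, -0.28, -0.002], [-0.002, -0.0, -1.0]]
ft_force [0.643, 0.332, 0.931]
wrist_torque [0.034, 0.037, 0.016]
grip_width 0.086
scene {'fx': 405.467, 'fy': 405.467, 'cx': 325.0, 'cy': 199.438, 'R': [[0.747, -0.664, 0.016], [-0.399, -0.467, -0.789], [0.531, 0.583, -0.614]], 't': [-0.434, 0.246, 0.996]}
top {'fx': 477.442, 'fy': 477.442, 'cx': 319.605, 'cy': 206.768, 'R': [[-0.002, -1.0, -0.009], [-0.997, 0.002, -0.08], [0.08, 0.009, -0.997]], 't': [-0.06, 0.56, 1.771]}
```

View pics/scene0.png

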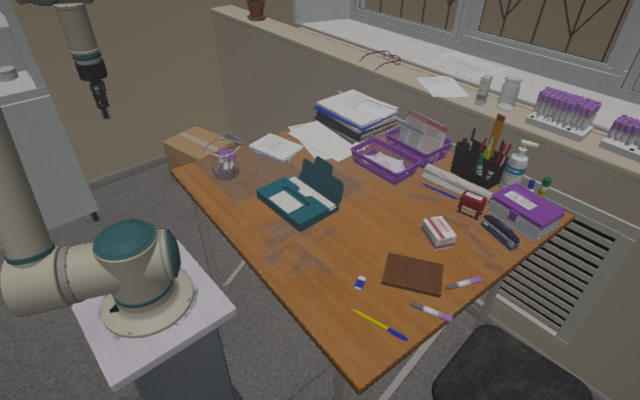

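View pics/top0.png

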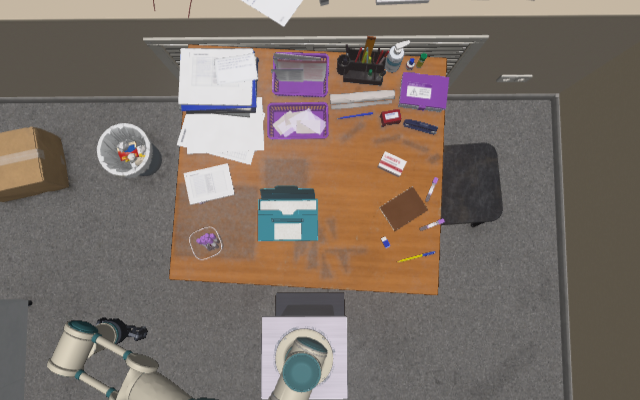

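The wallet is in the top view at about (288,215), front towards the robot. The flap stands open at its far edge, around (288,190). I'll zoom in on both views.

```bash
cat > h.py <<'E'
import numpy as np, cv2
from bench import sensors, viewer
def pts(d,p):
    v,u=np.mgrid[0:400,0:640]
    c=np.stack([(u-p["cx"])/p["fx"]*d,(v-p["cy"])/p["fy"]*d,d],-1)
    return (c-np.array(p["t"]))@np.array(p["R"])
def ray(u,v,z,p):
    R=np.array(p["R"]);o=-R.T@np.array(p["t"]);w=R.T@np.array([(u-p["cx"])/p["fx"],(v-p["cy"])/p["fy"],1]);return o+w*(z-o[2])/w[2]
def proj(X,p):
    c=np.array(p["R"])@X+np.array(p["t"]);return np.array([c[0]/c[2]*p["fx"]+p["cx"],c[1]/c[2]*p["fy"]+p["cy"]])
def teal(im):
    h=cv2.cvtColor(im,cv2.COLOR_BGR2HSV);return cv2.inRange(h,(80,90,25),(105,255,255))>0
E
python3 - <<'E'
from h import *
t=cv2.imread("pics/top0.png");s=cv2.imread("pics/scene0.png")
a=cv2.resize(t[175:255,245:335],None,fx=6,fy=6,interpolation=cv2.INTER_CUBIC)[:,:]
b=cv2.resize(s[150:235,250:350],None,fx=6,fy=6,interpolation=cv2.INTER_CUBIC)
a=cv2.resize(a,(420,373)); b=cv2.resize(b,(380,323)) if 0 else cv2.resize(b,(380,323))
c=np.zeros((373,800,3),np.uint8);c[:,:420]=a;c[:323,420:]=b
cv2.imwrite("pics/z0.png",c)
for n,im,box in(("top",t,(175,255,245,335)),("scene",s,(150,235,250,350))):
    p=viewer.camera_params(n);d=np.load(n+"0.npy");P=pts(d,p)
    m=teal(im);M=np.zeros_like(m);M[box[0]:box[1],box[2]:box[3]]=m[box[0]:box[1],box[2]:box[3]]
    Q=P[M&(d>0)];print(n,len(Q),Q.min(0).round(3),Q.max(0).round(3))
    print(np.histogram(Q[:,2],bins=np.arange(-.01,.15,.01)))
    h=Q[(Q[:,2]>.025)&(Q[:,2]<.038)];print(cv2.minAreaRect(h[:,:2].astype(np.float32)*1000))
    f=Q[Q[:,2]>.05];print('flap',len(f));
    if len(f)>5:
        print(f.mean(0).round(3),f.min(0).round(3),f.max(0).round(3)); A=np.c_[f[:,1:],np.ones(len(f))];print('x=ay+bz+c',np.linalg.lstsq(A,f[:,0],rcond=None)[0].round(3))
E
```

```text
top 1394 [ 0.435 -0.052 -0.006] [0.623 0.17  0.088]
(array([ 25,  74,  19, 398, 765,  94,   3,   1,  10,   5,   0,   0,   0,
         0,   0]), array([-0.01,  0.  ,  0.01,  0.02,  0.03,  0.04,  0.05,  0.06,  0.07,
        0.08,  0.09,  0.1 ,  0.11,  0.12,  0.13,  0.14]))
((522.9080810546875, 58.88636779785156), (221.5394744873047, 175.47296142578125), 89.89604187011719)
flap 19
[0.604 0.007 0.074] [ 0.508 -0.023  0.051] [0.623 0.081 0.088]
x=ay+bz+c [-0.601  2.703  0.408]
scene 2006 [ 0.432 -0.056 -0.   ] [0.629 0.208 0.118]
(array([   1,    5,  141,  171, 1054,  167,   98,  103,   97,   63,   39,
         35,   32,    0,    0]), array([-0.01,  0.  ,  0.01,  0.02,  0.03,  0.04,  0.05,  0.06,  0.07,
        0.08,  0.09,  0.1 ,  0.11,  0.12,  0.13,  0.14]))
((524.6357421875, 57.4543571472168), (184.86395263671875, 225.6859130859375), 0.13101151585578918)
flap 467
[0.621 0.057 0.077] [ 0.613 -0.036  0.05 ] [0.629 0.153 0.118]
x=ay+bz+c [-0.003  0.169  0.608]
```

View pics/z0.png

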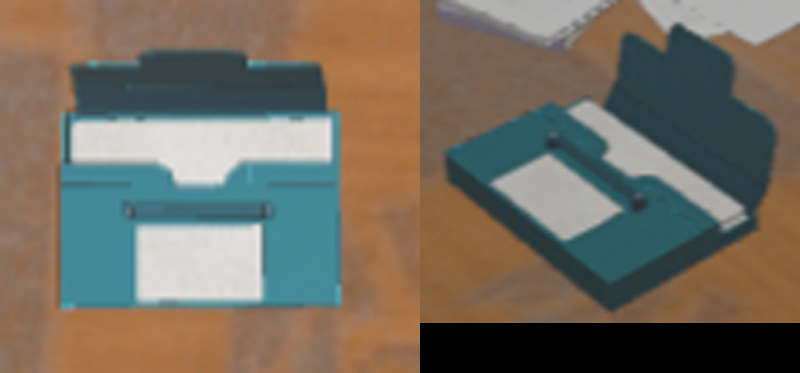

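The wallet is square to the world axes, centred near (0.515, 0.058), with the flap hinge near x = 0.615. The flap stands at about 1.74 rad above level. The strap shows in the crop at row 210, which is row 220 in the full image. First I'll turn the tool square, shut the fingers and start across.

Emit:
{"name": "carry_out", "arguments": {"steps": [[[0,0,0],-8,0],[[0,0,0],-8,0],[[-4,4.2,0],0,0],[[-4,4.2,0],0,0],[[-4,4.2,0],0,0],[[-4,4.2,0],0,0],[[-4,4.2,0],0,0],[[-4,4.2,0],0,0]]}}

```text
time: 1.1
ee_pos: [0.4179, 0.3088, 0.2269]
orientation: [[-0.015, 1.0, -0.004], [1.0, 0.015, -0.005], [-0.005, -0.004, -1.0]]
ft_force: [0.5, -0.0, 0.5]
grip_width: 0.0002
```

```bash
python3 - <<'E'
from h import *
s=sensors.get_state();print(s["ee_pos"].round(4) if hasattr(s["ee_pos"],'round') else s["ee_pos"],np.round(s["orientation"],3).tolist(),np.round(s["ft_force"],2))
p=viewer.camera_params("top");t=cv2.imread("pics/top0.png");m=teal(t)
# front edge (z=.032 top edge), side edges
rows=[np.where(m[200:260,c])[0].max()+200+.5 for c in list(range(262,272))+list(range(306,315))]
print("front",[ray(288,r,.032,p)[0].round(4) for r in (np.mean(rows),min(rows),max(rows))])
for r in(225,235):
    c=np.where(m[r,240:340])[0]+240;print("sides",ray(c.min()-.5,r,.032,p)[1].round(4),ray(c.max()+.5,r,.032,p)[1].round(4))
g=cv2.cvtColor(t,cv2.COLOR_BGR2GRAY)[:,276:300].mean(1);print("strap rows",dict(zip(range(212,228),g[212:228].round())))
for r in(218,222):print(r,ray(288,r,.0435,p)[0].round(4))
# objects beyond spine: max height in corridor
d=np.load("top0.npy");P=pts(d,p);k=(d>0)&(abs(P[...,1]-.058)<.09)&(P[...,0]>.64)&(P[...,0]<.9)
Q=P[k]
for a in np.arange(.64,.9,.03):
    z=Q[(Q[:,0]>=a)&(Q[:,0]<a+.03)][:,2];print(round(a,2),z.max().round(3) if len(z) else None)
E
```

```text
[0.4179 0.3088 0.2269] [[-0.015, 1.0, -0.004], [1.0, 0.015, -0.005], [-0.005, -0.004, -1.0]] [ 0.48 -0.03  0.46]
front [np.float64(0.4343), np.float64(0.4371), np.float64(0.4334)]
sides 0.1701 -0.0536
sides 0.1697 -0.0536
strap rows {212: np.float64(170.0), 213: np.float64(166.0), 214: np.float64(145.0), 215: np.float64(124.0), 216: np.float64(118.0), 217: np.float64(118.0), 218: np.float64(102.0), 219: np.float64(96.0), 220: np.float64(97.0), 221: np.float64(90.0), 222: np.float64(111.0), 223: np.float64(179.0), 224: np.float64(214.0), 225: np.float64(219.0), 226: np.float64(219.0), 227: np.float64(218.0)}
218 0.5164
222 0.5016
0.64 0.012
0.67 0.012
0.7 0.013
0.73 0.011
0.76 0.017
0.79 0.07
0.82 0.063
0.85 0.061
0.88 0.068
```

Width measures 223.5 mm, which agrees with the 224 given. The centre is (0.5145, 0.058), and the first obstacle behind the spine is at x = 0.79. Next I'll go behind the flap.

Emit:
{"name": "carry_out", "arguments": {"steps": [[[-4.2,4.3,0],0,0],[[-4.2,4.3,0],0,0],[[-4.2,4.3,0],0,0],[[-4.2,4.3,0],0,0],[[-4.2,4.3,0],0,0],[[-4,4.2,0],0,0],[[0,0,3],0,0],[[0,0,4],0,0]]}}

```text
time: 2.1
ee_pos: [0.6902, 0.0477, 0.1538]
orientation: [[-0.007, 1.0, 0.0], [1.0, 0.007, -0.004], [-0.004, 0.0, -1.0]]
ft_force: [0.6, 0.3, 0.2]
grip_width: 0.0001
```

Emit:
{"name": "carry_out", "arguments": {"steps": [[[0.5,0,3.5],0,0],[[0.5,0,3.4],0,0],[[0,-2,0],0,0],[[0,-2,0],0,0],[[0,-0.8,0],0,0],[[0,-0.8,0],0,0],[[0,-0.8,0],0,0],[[0,-0.8,0],0,0]]}}

```text
time: 3.1
ee_pos: [0.6134, 0.0561, 0.075]
orientation: [[-0.005, 1.0, -0.011], [1.0, 0.005, -0.004], [-0.004, -0.011, -1.0]]
ft_force: [0.2, 0.0, -0.3]
grip_width: -0.0001
```

```bash
cat > look.py <<'E'
from h import *
import sys
n=sys.argv[1]; p=viewer.camera_params("scene")
im,d=viewer.get_image("scene"); cv2.imwrite(f"pics/s{n}.png",im)
it,dt=viewer.get_image("top"); cv2.imwrite(f"pics/t{n}.png",it)
a=cv2.resize(it[165:255,240:340],(440,396),interpolation=cv2.INTER_CUBIC)
b=cv2.resize(im[130:240,250:350],(360,396),interpolation=cv2.INTER_CUBIC)
cv2.imwrite(f"pics/z{n}.png",np.hstack([a,b]))
s=sensors.get_state();print(s["time"],np.round(s["ee_pos"],4),np.round(s["ft_force"],2))
P=pts(d,p);m=teal(im);m[:140]=0;m[240:]=0;m[:,:250]=0;m[:,350:]=0
Q=P[m&(d>0)];f=Q[(Q[:,2]>.045)&(Q[:,2]<.125)]
print("n>45mm",len(f))
if len(f)>20:
    A=np.c_[f[:,2],np.ones(len(f))];k=np.linalg.lstsq(A,f[:,0],rcond=None)[0];print("lean",np.arctan2(1,k[0]).round(2),"x range",f[:,0].min().round(3),f[:,0].max().round(3),"zmax",f[:,2].max().round(3))
mt=teal(it);mt[:195]=0;mt[260:]=0;mt[:,:240]=0;mt[:,340:]=0;pt=viewer.camera_params("top")
r=[np.where(mt[200:260,c])[0].max()+200.5 for c in list(range(262,272))+list(range(306,315))];c=np.where(mt[235,240:340])[0]+240
print("front x",ray(288,np.mean(r),.032,pt)[0].round(4),"y",(ray(c.min()-.5,235,.032,pt)[1]/2+ray(c.max()+.5,235,.032,pt)[1]/2).round(4))
E
python3 look.py 1
```

```text
3.2 [0.6125 0.0561 0.075 ] [ 0.99 -0.1   0.32]
n>45mm 54
lean 0.68 x range 0.504 0.602 zmax 0.121
front x 0.4734 y -0.0238
```

View pics/z1.png

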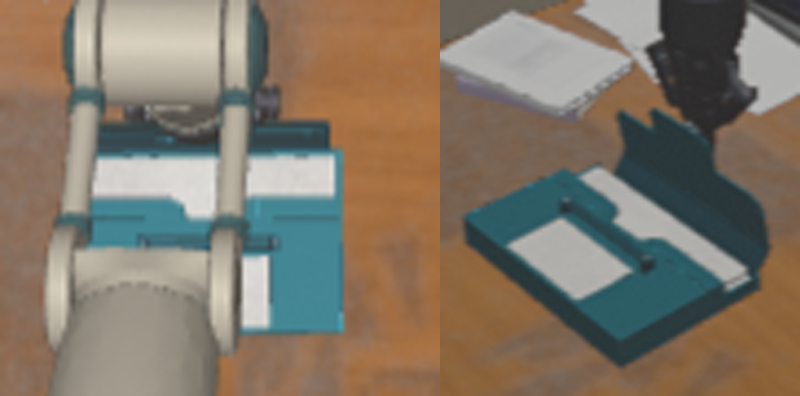

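The flap has tipped slightly forward, the finger is behind it at the middle, and the wallet hasn't moved. I'll keep pushing until the flap falls.

Emit:
{"name": "carry_out", "arguments": {"steps": [[[0,-0.6,-0.1],0,0],[[0,-0.6,-0.1],0,0],[[0,-0.6,-0.1],0,0],[[0,-0.6,-0.1],0,0],[[0,-0.6,-0.1],0,0],[[0,0,-0.1],0,0],[[0,0,-0.1],0,0]]}}

```text
time: 4.08
ee_pos: [0.581, 0.056, 0.0832]
orientation: [[-0.005, 1.0, -0.011], [1.0, 0.005, -0.004], [-0.004, -0.011, -1.0]]
ft_force: [-0.1, -0.2, 1.1]
grip_width: 0.0004
```

```bash
python3 look.py 2
```

```text
4.175 [0.5812 0.056  0.0832] [0.58 0.05 0.14]
n>45mm 99
lean 1.04 x range 0.504 0.595 zmax 0.097
front x 0.4519 y -0.0238
```

View pics/z2.png

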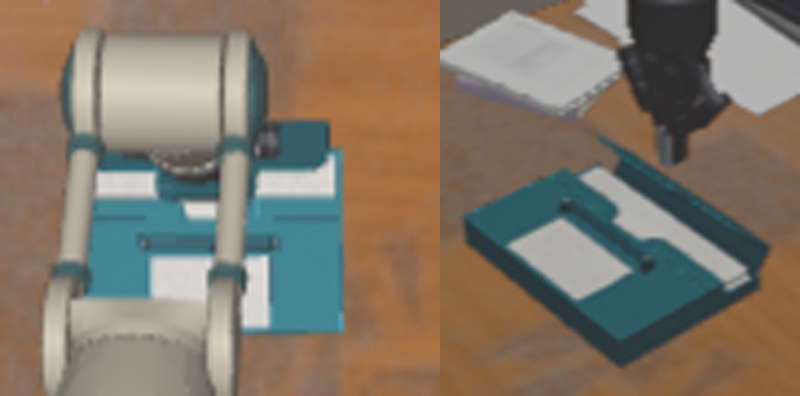

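The flap is now about 0.9 rad above level and still against the fingertip. I'll push it a little further.

Emit:
{"name": "carry_out", "arguments": {"steps": [[[0,-0.6,0],0,0],[[0,-0.6,0],0,0],[[0,-0.6,0],0,0],[[0,0,-0.1],0,0],[[0,0,0],0,0],[[0,0,0],0,0]]}}

```text
time: 4.92
ee_pos: [0.5619, 0.0559, 0.0844]
orientation: [[-0.005, 1.0, -0.012], [1.0, 0.005, -0.004], [-0.004, -0.012, -1.0]]
ft_force: [-0.6, 0.0, -0.7]
grip_width: -0.0001
```

```bash
python3 look.py 3
```

```text
5.025 [0.5619 0.0559 0.0844] [-0.56 -0.15 -0.22]
n>45mm 20
front x 0.4382 y 0.0544
```

View pics/z3.png

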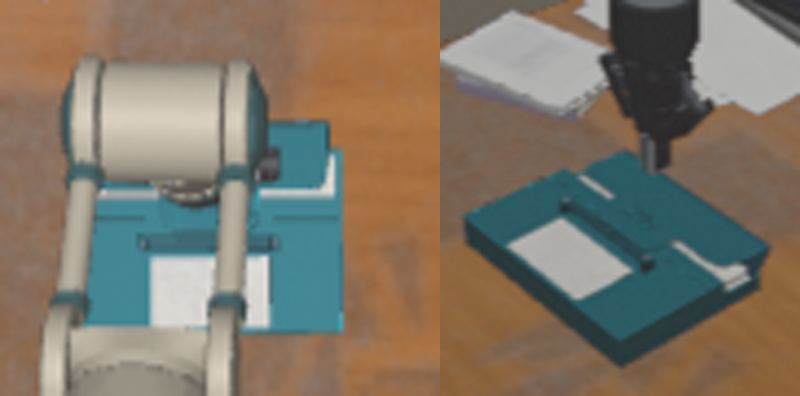

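The flap has fallen and lies flat with the tongue at the strap's mouth. The wallet hasn't moved. Next I'll go back behind the spine and down.

Emit:
{"name": "carry_out", "arguments": {"steps": [[[0,3,-0.3],0,0],[[0,4,0],0,0],[[0,4,0],0,0],[[0,0,0],0,0],[[0,0,2.5],0,0],[[0,0,2],0,0],[[0,0,0],0,0]]}}

```text
time: 5.9
ee_pos: [0.6719, 0.0564, 0.0392]
orientation: [[-0.006, 1.0, -0.015], [1.0, 0.006, -0.004], [-0.004, -0.015, -1.0]]
ft_force: [-0.5, 0.6, 0.5]
grip_width: -0.0003
```

```bash
python3 look.py 4
```

```text
6.0 [0.6736 0.0564 0.0412] [ 1.17 -1.26 -0.16]
n>45mm 20Traceback (most recent call last):
  File "look.py", line 16, in <module>
    r=[np.where(mt[200:260,c])[0].max()+200.5 for c in list(range(262,272))+list(range(306,315))];c=np.where(mt[235,240:340])[0]+240
       ~~~~~~~~~~~~~~~~~~~~~~~~~~~~~~^^
    return umr_maximum(a, axis, None, out, keepdims, initial, where)
ValueError: zero-size array to reduction operation maximum which has no identity
```

Emit:
{"name": "carry_out", "arguments": {"steps": [[[0,0,2],0,0],[[0,0,0],0,0],[[0,-1.5,0.1],0,0],[[0,-1.2,0],0,0],[[0,0,0],0,0],[[0,0,0],0,0]]}}

```text
time: 6.75
ee_pos: [0.6502, 0.0562, 0.028]
orientation: [[-0.006, 1.0, 0.002], [1.0, 0.006, -0.004], [-0.004, 0.002, -1.0]]
ft_force: [-0.6, -0.1, 0.3]
grip_width: 0.0
```

Emit:
{"name": "carry_out", "arguments": {"steps": [[[0,0,1.2],0,0],[[0,0,0],0,0],[[0,-0.5,0],0,0],[[0,-0.5,0],0,0],[[0,0,0],0,0]]}}

```text
time: 7.38
ee_pos: [0.6403, 0.0561, 0.0147]
orientation: [[-0.006, 1.0, 0.002], [1.0, 0.006, -0.004], [-0.004, 0.002, -1.0]]
ft_force: [0.4, -0.2, 0.6]
grip_width: -0.0002
```

Emit:
{"name": "carry_out", "arguments": {"steps": [[[0,-0.3,0],0,0],[[0,-0.3,0],0,0],[[0,-0.3,0],0,0],[[0,-0.3,0],0,0]]}}

```text
time: 7.88
ee_pos: [0.628, 0.056, 0.0151]
orientation: [[-0.006, 1.0, 0.003], [1.0, 0.006, -0.004], [-0.004, 0.003, -1.0]]
ft_force: [0.5, 0.2, 0.3]
grip_width: 0.0003
```

Emit:
{"name": "carry_out", "arguments": {"steps": [[[0,-0.3,0],0,0],[[0,-0.3,0],0,0],[[0,-0.3,0],0,0],[[0,-0.3,0],0,0]]}}

```text
time: 8.38
ee_pos: [0.6203, 0.0559, 0.0169]
orientation: [[-0.005, 1.0, 0.014], [1.0, 0.005, -0.004], [-0.004, 0.014, -1.0]]
ft_force: [5.2, 1.1, 2.6]
grip_width: 0.0001
```

```bash
python3 look.py 5
```

```text
8.475 [0.62   0.0559 0.017 ] [4.31 0.52 3.3 ]
n>45mm 24
lean 1.39 x range 0.504 0.515 zmax 0.048Traceback (most recent call last):
  File "look.py", line 16, in <module>
    r=[np.where(mt[200:260,c])[0].max()+200.5 for c in list(range(262,272))+list(range(306,315))];c=np.where(mt[235,240:340])[0]+240
       ~~~~~~~~~~~~~~~~~~~~~~~~~~~~~~^^
    return umr_maximum(a, axis, None, out, keepdims, initial, where)
ValueError: zero-size array to reduction operation maximum which has no identity
```

View pics/z5.png

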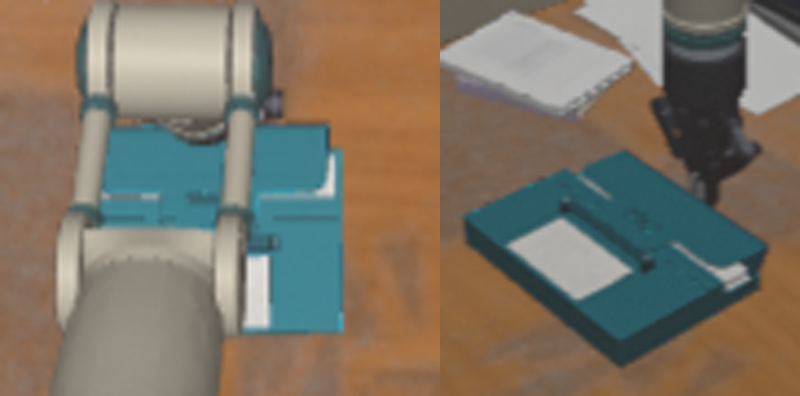

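The finger is in contact with the spine at 4–5 N, and the wallet hasn't visibly moved. I'll push on, tracking the front edge and spine edge in the scene view's depth.

Emit:
{"name": "carry_out", "arguments": {"steps": [[[0,-0.4,0],0,0],[[0,-0.4,0],0,0],[[0,-0.4,0],0,0]]}}

```text
time: 8.85
ee_pos: [0.6098, 0.0558, 0.0182]
orientation: [[-0.005, 1.0, 0.019], [1.0, 0.005, -0.004], [-0.004, 0.019, -1.0]]
ft_force: [3.1, 0.5, 2.5]
grip_width: 0.0001
```

```bash
cat > trk.py <<'E'
from h import *
import sys
p=viewer.camera_params("scene")
def f(im,d):
    P=pts(d,p);m=teal(im);m[:140]=0;m[240:]=0;m[:,:250]=0;m[:,350:]=0
    Q=P[m&(d>0)];a=Q[(Q[:,2]>.028)&(Q[:,2]<.038)&(Q[:,1]<.1)];b=Q[(Q[:,2]>.022)&(Q[:,2]<.05)&(Q[:,1]<-.02)]
    print("front x",np.percentile(a[:,0],1).round(4),"right y",np.percentile(a[:,1],1).round(4),"spine edge x",np.percentile(b[:,0],99).round(4),"z there",b[b[:,0]>np.percentile(b[:,0],90)][:,2].mean().round(4))
for n in sys.argv[2:]: f(cv2.imread(f"pics/{n}.png"),np.load(n+".npy"))
n=sys.argv[1];im,d=viewer.get_image("scene");cv2.imwrite(f"pics/{n}.png",im);np.save(n+".npy",d);f(im,d)
s=sensors.get_state();print(s["time"],np.round(s["ee_pos"],4),np.round(s["ft_force"],2))
E
python3 trk.py s6 scene0
```

```text
front x 0.4343 right y -0.0535 spine edge x 0.6154 z there 0.033
front x 0.4348 right y -0.0536 spine edge x 0.5935 z there 0.0369
8.9 [0.6086 0.0558 0.0179] [1.98 0.26 2.36]
```

The wallet hasn't moved and the spine is nearly upright. A couple more small pushes should reach its stop.

Emit:
{"name": "carry_out", "arguments": {"steps": [[[0,-0.3,0],0,0],[[0,-0.3,0],0,0]]}}

```text
time: 9.15
ee_pos: [0.6041, 0.0557, 0.0177]
orientation: [[-0.005, 1.0, 0.021], [1.0, 0.005, -0.004], [-0.004, 0.021, -1.0]]
ft_force: [8.2, 0.2, -0.9]
grip_width: -0.0
```

```bash
python3 trk.py s7; python3 -c "
import cv2
im=cv2.imread('pics/s7.png');cv2.imwrite('pics/z7.png',cv2.resize(im[150:235,250:350],(700,595),interpolation=cv2.INTER_CUBIC))"
```

```text
front x 0.4334 right y -0.0532 spine edge x 0.5882 z there 0.0372
9.2 [0.6036 0.0556 0.0177] [ 6.44  0.32 -0.04]
```

View pics/z7.png

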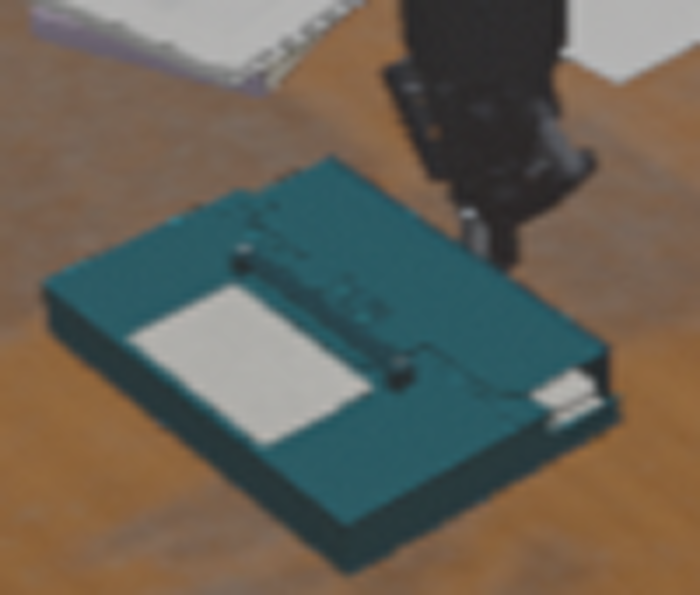

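Force rose to 8 N and the wallet slid about 1 mm, so the spine is at its stop, and the tongue runs under the strap. I'll back off and check.

Emit:
{"name": "carry_out", "arguments": {"steps": [[[0,1,0],0,0],[[0,3,0],0,0],[[0,4,0],0,0],[[0,0,-5],0,0],[[0,0,-5],0,0],[[0,0,-5],0,0],[[-4,-3,-3],0,0],[[0,0,0],0,0]]}}

```text
time: 10.2
ee_pos: [0.6409, 0.0163, 0.1902]
orientation: [[-0.007, 1.0, -0.03], [1.0, 0.007, -0.005], [-0.004, -0.03, -1.0]]
ft_force: [0.0, 0.4, -0.5]
grip_width: 0.0004
```

Emit:
{"name": "carry_out", "arguments": {"steps": [[[6,0,0],0,0],[[6,0,0],0,0],[[6,0,0],0,0],[[6,0,0],0,0],[[6,0,0],0,0],[[0,0,0],0,0]]}}

```text
time: 10.95
ee_pos: [0.632, 0.3251, 0.1763]
orientation: [[-0.003, 0.998, -0.058], [1.0, 0.003, -0.008], [-0.008, -0.058, -0.998]]
ft_force: [-0.4, -0.9, 0.5]
grip_width: -0.0002
```

```bash
python3 trk.py s8; python3 look.py 9; python3 - <<'E'
from h import *
p=viewer.camera_params("top")
for x in(.004,.001,-.009,-.012):print(x,proj(np.array([.5145+x,.058,.0435]),p).round(1))
t=cv2.imread("pics/t9.png")
g=cv2.cvtColor(t,cv2.COLOR_BGR2GRAY).astype(float);print({r:(g[r,278:298].mean().round(),g[r,284:292].mean().round()) for r in range(186,226)})
E
```

```text
front x 0.4329 right y -0.0529 spine edge x 0.5879 z there 0.0368
11.0 [0.6322 0.3226 0.1761] [-0.63  0.47 -0.34]
11.1 [0.6334 0.3194 0.1774] [-0.17 -0.61 -0.2 ]
n>45mm 25
lean 2.73 x range 0.503 0.513 zmax 0.047
front x 0.4334 y 0.0581
0.004 [287.3 217.4]
0.001 [287.3 218.3]
-0.009 [287.3 220.9]
-0.012 [287.3 221.8]
{186: (np.float64(117.0), np.float64(117.0)), 187: (np.float64(117.0), np.float64(116.0)), 188: (np.float64(117.0), np.float64(117.0)), 189: (np.float64(119.0), np.float64(119.0)), 190: (np.float64(122.0), np.float64(122.0)), 191: (np.float64(123.0), np.float64(124.0)), 192: (np.float64(123.0), np.float64(124.0)), 193: (np.float64(122.0), np.float64(122.0)), 194: (np.float64(122.0), np.float64(122.0)), 195: (np.float64(122.0), np.float64(123.0)), 196: (np.float64(122.0), np.float64(123.0)), 197: (np.float64(96.0), np.float64(93.0)), 198: (np.float64(91.0), np.float64(89.0)), 199: (np.float64(109.0), np.float64(109.0)), 200: (np.float64(115.0), np.float64(115.0)), 201: (np.float64(115.0), np.float64(115.0)), 202: (np.float64(115.0), np.float64(115.0)), 203: (np.float64(11
[... 310 characters left out ...]
64(115.0), np.float64(115.0)), 211: (np.float64(115.0), np.float64(115.0)), 212: (np.float64(116.0), np.float64(116.0)), 213: (np.float64(108.0), np.float64(101.0)), 214: (np.float64(106.0), np.float64(97.0)), 215: (np.float64(113.0), np.float64(112.0)), 216: (np.float64(114.0), np.float64(111.0)), 217: (np.float64(116.0), np.float64(115.0)), 218: (np.float64(118.0), np.float64(116.0)), 219: (np.float64(102.0), np.float64(101.0)), 220: (np.float64(93.0), np.float64(93.0)), 221: (np.float64(98.0), np.float64(98.0)), 222: (np.float64(116.0), np.float64(117.0)), 223: (np.float64(131.0), np.float64(134.0)), 224: (np.float64(197.0), np.float64(198.0)), 225: (np.float64(214.0), np.float64(214.0))}
```

View pics/z9.png

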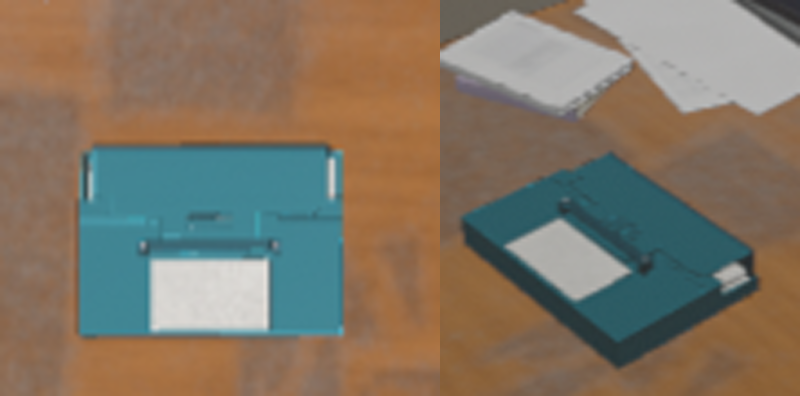

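The strap lies over the tongue, and a teal sliver now shows in front of it: row 223 went from 179 to 131. As a last check, I'll measure the spine's top edge against its expected upright position, then hand in.

```bash
python3 - <<'E'
from h import *
p=viewer.camera_params("top");t=cv2.imread("pics/t9.png");m=teal(t)
hi=[np.where(m[180:230,c])[0].min()+179.5 for c in range(264,312)]
lo=[np.where(m[200:260,c])[0].max()+200.5 for c in list(range(262,272))+list(range(306,315))]
xb=ray(288,np.median(hi),.0365,p)[0];xf=ray(288,np.mean(lo),.032,p)[0]
print("flap back edge",xb.round(4),"front",xf.round(4),"depth",(xb-xf).round(4),"expect ~0.160-0.163; edge rows",np.median(hi),np.mean(lo))
u=(t[224:,288],)
im,d=viewer.get_image("top");mm=np.abs(im.astype(int)-cv2.imread("pics/top0.png")).sum(2)>90
for n,(u,v) in dict(tub=(206,243),pen=(416,257),card=(404,209),lancet=(392,163),ta=(432,187),tb=(432,225),eraser=(385,242)).items(): print(n,mm[v-12:v+12,u-15:u+15].sum())
s=sensors.get_state();print(np.round(s["ee_pos"],3),np.abs(s["qd"]).max().round(3))
E
```

```text
flap back edge 0.5897 front 0.4334 depth 0.1563 expect ~0.160-0.163; edge rows 198.5 240.5
tub 534
pen 0
card 0
lancet 0
ta 0
tb 0
eraser 0
[0.634 0.319 0.178] 0.019
```

```bash
python3 - <<'E'
import cv2,numpy as np
a=cv2.imread("pics/scene0.png")[130:190,190:260];b=cv2.imread("pics/s9.png")[130:190,190:260]
c=cv2.imread("pics/top0.png")[215:275,170:240];d=cv2.imread("pics/t9.png")[215:275,170:240]
cv2.imwrite("pics/tub.png",cv2.resize(np.hstack([a,b,c,d]),(800,172)))
E
```

```text
(no output)
```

View pics/tub.png

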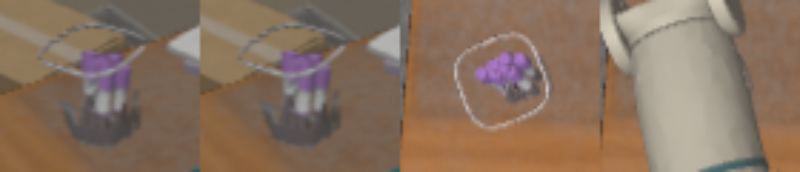

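The tub hasn't moved in the scene view; in the top view the arm is only covering it. Handing in now.

```bash
python3 -c "
from bench import job
print(job.hand_in())"
```

```text
the job is handed in; nothing more can be done
None
```

The wallet is closed and the job is handed in at about 11 s of the 51 s allowed. With the shut fingertips I tipped the flap forward until it fell with its tongue at the strap's mouth. I then pushed the spine upright from behind until the force rose to about 8 N, its stop, and backed away clear of everything.

**Last checks that agreed**
- **Tongue:** it lies under the strap, with a teal sliver showing on the front side. I judged this by eye and from pixel brightness; I did not measure how far it went in.
- **Spine:** its edge is level with the back of the wallet, with no backward lean visible.
- **Wallet:** it lies flat, about 1–2 mm from where it started.
- **Other things:** none of them moved. The tub was hidden by the arm in the top view, so I confirmed it from the scene view.

**Check that disagreed:** the depth from front to flap edge came out at 156 mm, where I expected 160–163 mm. The colour mask leaves out the dark edge row, which would account for it, and the error is not in the direction of a leaning spine.

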